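Tighten the disc locknut on the sharpening machine against a holding wrench

TASK

The disc on the sharpening machine turns freely, so its locknut cannot be tightened alone. Take the flat holding wrench from the rubber mat, slide its jaws sideways fully onto the two flats of the boss under the nut with the handle on the stop post's side of the machine, and swing it clockwise until the handle bears on the post; then, leaving the wrench there, turn the hex locknut clockwise (seen from above) all the way to its stop. Finally slide the wrench off, lay it flat on the mat again with jaws and lug over the mat, and leave the other things on the bench where they are.

Things in the scene. Friction and masses are not known exactly. Their poses are not given: they have to be found in the camera images.
- nut_centre (a point): centre of the plain steel hex locknut on top of the machine: 36 mm across flats, 24 mm high; z is the vertical turning axis, x is normal to one flat (the flats repeat every 60 degrees). It sits on the boss; a 20 mm diameter stud stands 10 mm above its top. No more than 41.6 mm across corners. It stays at the same height as it turns
- locknut (a joint): turn of the locknut relative to the boss, rad, growing clockwise from above; 2.4 is fully tight (hard end stop), starts between 0.5 and 1.2. Takes 0.15 N m of friction to turn relative to the boss; if the boss is not held the whole disc turns with it instead
- boss (a point): on the vertical disc axis, at mid-thickness of a wrench lying on the disc, 5 mm above the top of the 210 mm diameter disc. The boss has two parallel flats 26 mm apart and 14 mm high; it is 30 mm long along the flats. x (and -x) runs along the flats; at start +x is the way the handle must point. Nut underside is 20 mm above the disc top, a 30 mm round collar fills the gap between boss and nut, so the wrench can only come on and off sideways
- spindle (a joint): turn of disc and boss together, rad, growing clockwise from above; starts between -0.5 and -0.2; at about 0 (within 0.08 for play) a wrench fitted with its handle along the boss's +x touches the stop post. Turns freely (0.03 N m)
- stop_post (a point): top centre of the upright steel stop post, 14 mm diameter, beside the disc on the right (-y) side of the machine, on a small bracket, 173 mm from the disc axis; it rises 30 mm above the disc top
- wrench_lug (a point): centre of the upright grip lug on the flat steel holding wrench: the lug is 36 mm long (along the handle), 16 mm wide, 30 mm high, and its centre is 24 mm above the wrench's underside. x points along the handle away from the jaws, z up. The wrench is 9 mm thick, its handle 22 mm wide and ends 124 mm beyond the lug centre; 0.28 kg nominal, balanced close to the lug
- wrench_jaw (a point): centre of the wrench's open jaws, 88 mm from the lug centre towards the jaws and 19.5 mm lower: parallel throat 28 mm wide with flaring mouth; jaw tips reach about 22 mm past this point, the throat's bottom is 16 mm the other way. Head 52 mm wide. Fully on, this point is within 2 mm of point boss
- wrench: the same wrench; origin under its jaw centre on its underside, axes as for the lug
- mat: black ribbed rubber mat, 180 mm (x) by 250 mm (y), 4 mm thick, fixed to the bench right of the machine; origin under its centre. The wrench starts on it, handle roughly along the mat's -y
- machine: yellow box-shaped sharpening machine, fixed, 290 x 290 mm, 86 mm high (disc top at 110 mm above the bench), with a black splash tray 50 mm deep and 113 mm high along its far (+x) side; origin on the bench under the disc axis
- spare_nut: small loose hex nut, 24 mm across flats, 12 mm high, lying on the mat near a corner; bystander, origin under its centre
- small_wrench: ordinary small thin wrench without any lug, lying beyond the mat; bystander, too small for the boss
- screwdriver: screwdriver lying between the robot and the mat; bystander
- scissors: hairdresser's scissors, about 190 mm long, lying left of the machine; bystander
- stone: grey honing stone block, 180 x 60 x 25 mm, left of the machine; bystander
- brush: hand brush, far left of the machine; bystander
- oil: small upright bottle, 48 mm diameter, 120 mm high, left of the machine; bystander
- jar: low upright jar, 64 mm diameter, 70 mm high, beyond the gap between machine and mat; bystander
Not all that is in view belongs to the job. There is more than one size of the wrench; the job needs the larger.

How it is judged:
By the outcome, as a careful person would: the job done as asked, in the order asked, and still so for the second after the job is handed in, with the robot touching nothing.
It also fails if it takes over 72 s, if anything falls off the work surface, if the arm or the gripper's body presses on something with over 40 N, if the wrist force passes 120 N, or if a joint passes its speed limit or range.

ROBOT

A 7-joint arm with a two-finger parallel gripper is mounted at the origin on the work surface. World frame = base frame: x ahead of the robot, y to its left, z up, the work surface at z = 0. Lengths are in m, angles in rad, forces in N, time in s.
With the tool pointing down it reaches from about 0.425 to 0.925 m from the base axis. Payload 6.8 kg.
Tool frame: the origin (TCP) lies on the centre line of the jaws, within the pads' length; the fingertips stand 17 mm ahead of it and the grasp point (between the pads) lies 2 mm behind it; z points along the fingers, y is the line along which they close (so a half turn about z gives the same grasp; the last joint's range is limited). The gripper opens to 88 mm and grips with 3 to 60 N. Pads are 20 mm wide; open, the fingers measure 115 mm over their backs; the gripper's body (75 mm by 178 mm) begins 61 mm behind the grasp point.
Start: joints at [1.197, 0.477, 0.022, 1.555, -0.011, 1.109, -0.083], TCP at [0.177, -0.651, 0.24] pointing down, gripper open.
Joint ranges: [-2.96, 2.96], [-0.34, 2.1], [-1.41, 1.46], [0.24, 2.44], [-1.37, 4.51], [0.17, 1.92], [-2.96, 2.96]. Speed limits (rad/s): [2.39, 2.39, 3.14, 3.14, 3.14, 3.14, 3.14].

INTERFACE

Orientations are given as a unit quaternion [x, y, z, w].
In Python, from workcell import * gives the robot as it stands. The module is installed in compiled form; this text tells all that it offers. Calls block until the motion is done:
- move_pose(position, orientation): joint-space move of the TCP to a pose.
- move_l(position, rotation=None, v=0.15, guard=None): straight line of the TCP; rotation=None keeps the orientation; v is the mean speed in m/s. With guard (N) it stops when the force on the tool has changed by that much, and returns True; else False.
- move_joints(angles): joint-space move.
- let_go() and gripper_close(): open the fingers fully, or close them until they stop; the grip force is fixed at half the most.
- dwell(seconds).
- inverse_kinematics(position, orientation): joint angles nearest the present ones, or None.
- read_camera(name): name is "side" or "top" or "wrist"; returns a dict with "pixels" (400x640x3 uint8, red, green, blue), "fx", "fy", "cx", "cy" (pixels), "k1" (the pictures are not rectified: a ray, as slopes to the right and down, at radius r is drawn at 1 + k1 r^2 times it, then the intrinsics apply), "rvec" (rotation vector, rad) and "tvec" (3), from world to camera coordinates, as OpenCV has them. Camera axes: x right, y down, z forward; pixel columns grow to the right and rows downward; lengths in m; the calibration is good to about 2 mm. A picture is of the moment at which its call begins. There is no depth.
A pose or a line that the arm cannot do raises IKError and nothing moves.
- hand_in(): hands the job in; it is judged then, once.
Readings, each from a call of its own:
- get_time_s(): time.
- get_joint_positions(): joint angles.
- get_qd(): joint speeds.
- get_joint_efforts(): joint torques, N m.
- get_position(): TCP position.
- get_orientation(): TCP orientation.
- get_wrist_force(): force on the tool from outside, world axes, zero at the start.
- get_torque(): the same for the moment, N m.
- get_opening(): finger opening in m.
- get_grip_force(): force on a finger pad.
Only numpy, scipy, OpenCV 4.12 (cv2) and the standard library are available. Lean on these libraries where they do the work, as an engineer would, in place of code of your own. Each camera call takes 0.05 s, during which the arm holds its last target. There are 200 camera calls.

## Working session

There is one attempt and no reset: what is moved stays moved. The work goes in short steps, each a Python script; the robot and the scene stay as the last script left them, time stands still between calls to the robot, and variables do not carry over. Pictures are saved under pics/ and viewed, at most 10 in all, crops included, and the job is handed in when it is done.

```bash
mkdir -p pics
cat > h.py <<'E'
from workcell import *
import numpy as np, cv2, pickle
from scipy.spatial.transform import Rotation as R
def snap(name, tag):
    c=read_camera(name); pickle.dump(c,open(f'pics/{tag}.pkl','wb'))
    cv2.imwrite(f'pics/{tag}.png',c['pixels'][:,:,::-1]); return c
def load(tag): return pickle.load(open(f'pics/{tag}.pkl','rb'))
def ray(c,uv):
    d=np.array([(uv[0]-c['cx'])/c['fx'],(uv[1]-c['cy'])/c['fy']]); u=d.copy()
    for _ in range(20): u=d/(1+c['k1']*(u@u))
    Rm=cv2.Rodrigues(np.array(c['rvec'],float))[0]; t=np.array(c['tvec'],float).ravel()
    v=Rm.T@np.array([u[0],u[1],1]); return -Rm.T@t, v/np.linalg.norm(v)
def onz(c,uv,z):
    o,d=ray(c,uv); return o+d*(z-o[2])/d[2]
def tri(obs):
    A=np.zeros((3,3));b=np.zeros(3);rs=[ray(c,uv) for c,uv in obs]
    for o,d in rs: P=np.eye(3)-np.outer(d,d);A+=P;b+=P@o
    p=np.linalg.solve(A,b); return p,[np.linalg.norm((np.eye(3)-np.outer(d,d))@(p-o)) for o,d in rs]
def proj(c,p):
    Rm=cv2.Rodrigues(np.array(c['rvec'],float))[0]; q=Rm@np.array(p)+np.array(c['tvec']).ravel()
    s=q[:2]/q[2]; s=s*(1+c['k1']*(s@s)); return np.array([s[0]*c['fx']+c['cx'],s[1]*c['fy']+c['cy']])
def crop(tag,x0,y0,x1,y1,k):
    im=load(tag)['pixels'][y0:y1,x0:x1,::-1]; return cv2.resize(im,None,fx=k,fy=k,interpolation=cv2.INTER_CUBIC)
E
python3 - <<'E'
from h import *
a=snap('top','t0');b=snap('side','s0')
for c in(a,b): print({k:v for k,v in c.items() if k!='pixels'}, ray(c,(320,200)))
print(get_time_s(),get_position(),get_orientation(),R.from_quat(get_orientation()).as_matrix())
E
```

```text
{'fx': 397.9027313998134, 'fy': 397.9027313998134, 'cx': 322.2191372053408, 'cy': 203.0793991415555, 'k1': -0.09331257600067491, 'rvec': array([ 2.14670552, -2.20467316,  0.12815079]), 'tvec': array([0.07814129, 0.58401894, 1.14901683])} (array([0.46552739, 0.08199251, 1.20165941]), array([ 0.10997806, -0.01111707, -0.99387184]))
{'fx': 456.48374922562544, 'fy': 456.48374922562544, 'cx': 308.3364852961562, 'cy': 203.3668446853455, 'k1': -0.03147105048186782, 'rvec': array([ 2.38248788, -0.28896364,  0.13606641]), 'tvec': array([-0.54824949,  0.20934394,  1.28352939])} (array([ 0.33775532, -0.82541008,  1.09383254]), array([ 0.20441936,  0.65362251, -0.72869084]))
0.1 [ 0.17714593 -0.65082634  0.23881541] [ 9.91182055e-01  1.32504766e-01 -1.67255202e-04 -7.70487626e-04] [[ 9.64884918e-01  2.62672435e-01 -5.35747276e-04]
 [ 2.62672950e-01 -9.64883787e-01  1.48306279e-03]
 [-1.27374145e-04 -1.57171124e-03 -9.99998757e-01]]
```

View pics/t0.png

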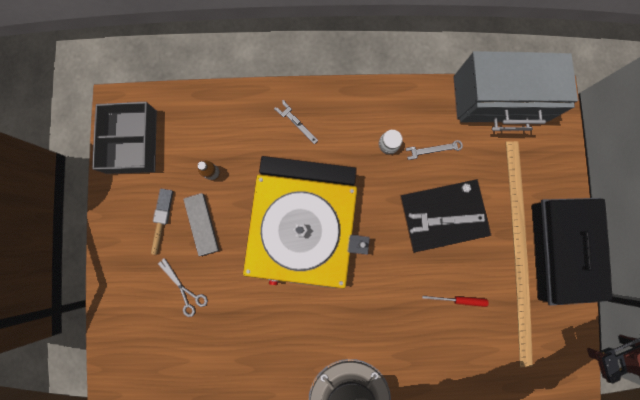

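View pics/s0.png

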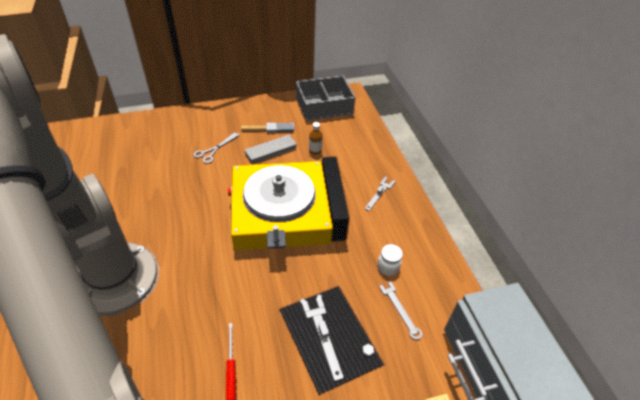

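Wrench candidates in the top view are on the mat at (445,220), beyond the mat at (435,150), and beyond the tray at (297,122). Only the one on the black mat looks large and seems to have a lug. I'll confirm that in an enlarged crop.

Run:
```python
from h import *
a=crop('t0',395,175,495,255,4); b=crop('s0',275,275,385,395,4)[:,:400]
c=crop('t0',240,150,380,295,4)[:480,:560]
d=crop('s0',225,150,325,250,4)
can=np.zeros((800,960,3),np.uint8)
can=np.zeros((600,800,3),np.uint8)
can[:320,:400]=a; can[:300,400:800]=d[:300]
b=crop('s0',275,280,385,350,3.6)[:270,:396]; can[325:325+b.shape[0],:b.shape[1]]=b
c=crop('t0',250,185,380,260,3)[:, :390]; can[325:325+c.shape[0],405:405+c.shape[1]]=c
cv2.imwrite('pics/c1.png',can); print(b.shape,c.shape)
```

```text
(252, 396, 3) (225, 390, 3)
```

View pics/c1.png

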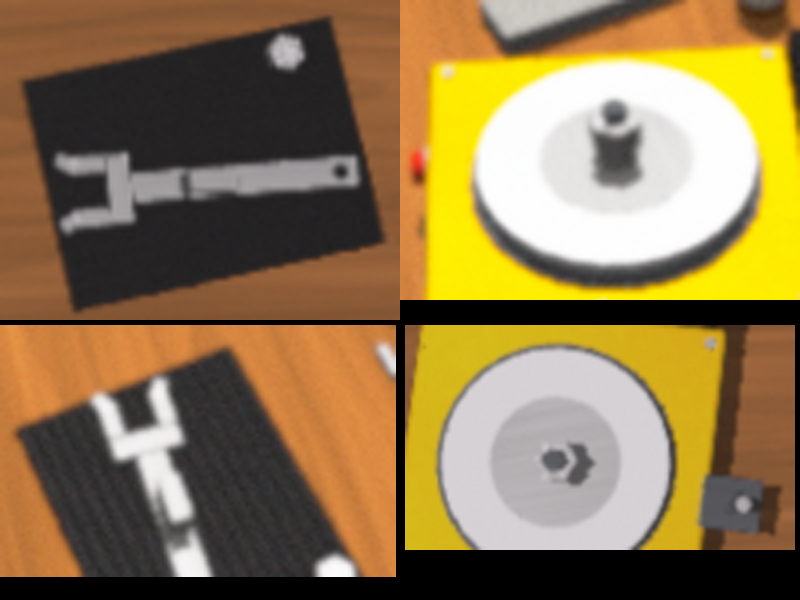

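The mat wrench has the lug: in the top view the jaws are at about (411,215)–(413,231), the lug is near (448,221), and the handle end is at (483,218). This is the larger wrench, so it's the one to use. The stud top is at top (299.3,230) / side (278.7,177.5), and the post top is at top (362.7,245).

Run:
```python
from h import *
t=load('t0');s=load('s0')
print('stud',tri([(t,(299.3,230)),(s,(278.7,177.5))]))
print('post',tri([(t,(362.7,245)),(s,(276,229))]))
for n,u in dict(tip1=(410.5,215),tip2=(412.5,231),end=(484,217.7),throat=(426,221.3)).items(): print(n,onz(t,u,.013))
for n,u in dict(tip1=(275+100/3.6,280+72/3.6),tip2=(275+158/3.6,280+55/3.6),head=(275+150/3.6,280+115/3.6)).items(): print(n,onz(s,u,.013))
print('lug',onz(t,(448.7,220.7),.043))
print('spare',onz(t,(395+285/4,175+50/4),.016), onz(s,(368,350),.016))
for n,u in dict(a=(395+24/4,175+80/4),b=(395+330/4,175+17/4),c=(395+384/4,175+240/4),d=(395+75/4,175+310/4)).items(): print('mat',n,onz(t,u,.004))
for n,u in dict(a=(260,178),b=(356,185),c=(345,287),d=(245,277)).items(): print('mach',n,onz(t,u,.086))
```

```text
stud (array([0.50422377, 0.12635109, 0.16129724]), [np.float64(0.0009423966575056461), np.float64(0.0009423966575055089)])
post (array([ 0.4608514 , -0.04117224,  0.13413824]), [np.float64(0.0013204358888900087), np.float64(0.0013204358888900863)])
tip1 [ 0.54452918 -0.20306256  0.013     ]
tip2 [ 0.49617241 -0.20682873  0.013     ]
end [ 0.52982435 -0.43112373  0.013     ]
throat [ 0.5241597  -0.24955764  0.013     ]
tip1 [ 0.49867089 -0.20243823  0.013     ]
tip2 [ 0.54478202 -0.1985244   0.013     ]
head [ 0.52583159 -0.24619271  0.013     ]
lug [ 0.52246533 -0.30958969  0.043     ]
spare [ 0.62378604 -0.37995481  0.016     ] [ 0.62232813 -0.38093478  0.016     ]
mat a [ 0.60705696 -0.17894854  0.004     ]
mat b [ 0.65043747 -0.42251761  0.004     ]
mat c [ 0.47644113 -0.4539159   0.004     ]
mat d [ 0.43153235 -0.20981688  0.004     ]
mach a [0.65621701 0.23812422 0.086     ]
mach b [ 0.629167   -0.03376658  0.086     ]
mach c [0.34456473 0.0067275  0.086     ]
mach d [0.37934096 0.28354544 0.086     ]
```

```bash
cat >> h.py <<'E'
def q(deg):  # tool down, tool x at world yaw deg
    a=np.radians(deg); x=np.array([np.cos(a),np.sin(a),0]); z=np.array([0,0,-1.])
    return R.from_matrix(np.c_[x,np.cross(z,x),z]).as_quat()
E
python3 - <<'E'
from h import *
for y in(-87.6,92.4):
  for p in([.525,-.315,.2],[.49,.04,.2]): print(y,p,inverse_kinematics(p,q(y)))
for y in range(-180,180,30): j=inverse_kinematics([.504,.126,.2],q(y)); print(y,None if j is None else np.round(j,2))
y=min((-87.6,92.4),key=lambda y: abs(inverse_kinematics([.525,-.315,.2],q(y))[6]) if inverse_kinematics([.525,-.315,.2],q(y)) is not None else 9)
print(y,get_time_s()); move_pose([.525,-.315,.24],q(y)); print(get_time_s())
c=snap('wrist','w0'); o,_=ray(c,(320,200)); T=R.from_quat(get_orientation()).as_matrix()
Rm=cv2.Rodrigues(np.array(c['rvec'],float))[0]
print('cam in tool',T.T@(o-get_position()),'axes',np.round(T.T@Rm.T,3),c['fx'],c['cx'],c['cy'])
move_l(np.array([.525,-.315,.20])+np.array([-.06,0.0,0]),v=.2); snap('wrist','w1'); print(get_time_s())
can=np.zeros((600,800,3),np.uint8)
for i,t in enumerate(('w0','w1')): cv2.imwrite
a=cv2.resize(load('w0')['pixels'][:,:,::-1],(480,300)); b=cv2.resize(load('w1')['pixels'][:,:,::-1],(480,300))
cv2.imwrite('pics/w01.png',np.vstack([a,b]))
E
```

```text
-87.6 [0.525, -0.315, 0.2] [ 0.27685999  0.41717032  0.21285008  1.76358927 -0.10382502  0.97174034
 -2.56908179]
-87.6 [0.49, 0.04, 0.2] [-1.17608177  0.51720647  1.29662874  2.07649297 -0.60012408  1.00252876
 -2.66506234]
92.4 [0.525, -0.315, 0.2] [ 0.74305124  0.4449     -0.40282409  1.72960128  0.2008448   1.0078476
  0.30951246]
92.4 [0.49, 0.04, 0.2] [ 0.49089531  0.32779243 -0.82605334  1.9836278   0.29477169  0.95240548
 -0.44018571]
-180 [ 0.55  0.53 -1.19  1.91  0.56  1.09  0.7 ]
-150 [ 0.54  0.53 -1.18  1.91  0.55  1.08  1.23]
-120 [ 0.54  0.53 -1.18  1.91  0.55  1.08  1.76]
-90 [ 0.54  0.53 -1.18  1.91  0.55  1.08  2.28]
-60 [-1.19  0.44  1.08  2.01 -0.48  0.96 -2.49]
-30 [ 0.23  0.35 -0.72  1.93  0.28  0.96 -2.71]
0 [ 0.25  0.36 -0.75  1.93  0.29  0.97 -2.2 ]
30 [ 0.34  0.39 -0.86  1.92  0.36  0.99 -1.73]
60 [ 0.42  0.43 -0.98  1.92  0.42  1.01 -1.27]
90 [ 0.46  0.46 -1.05  1.92  0.46  1.03 -0.78]
120 [ 0.5   0.48 -1.1   1.91  0.5   1.05 -0.29]
150 [ 0.53  0.51 -1.15  1.91  0.53  1.07  0.2 ]
92.4 0.1
1.8583
cam in tool [ 7.3288540e-02 -1.0557500e-04 -1.4477472e-01] axes [[ 0.    -0.964 -0.265]
 [ 1.     0.    -0.   ]
 [ 0.    -0.265  0.964]] 319.2683392944919 320.59207353049334 196.89232237272233
2.4667
```

View pics/w01.png

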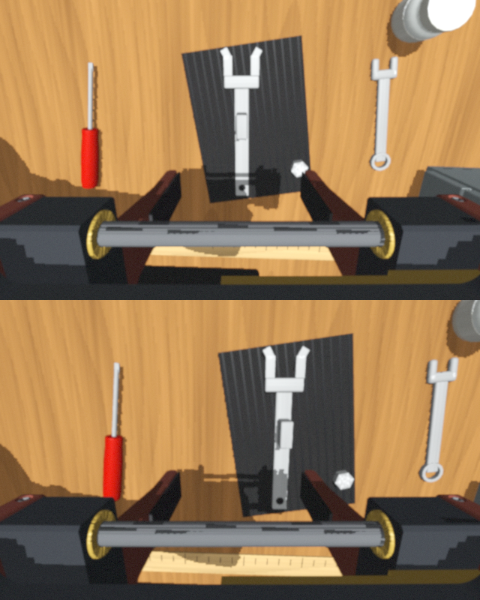

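Run:
```python
from h import *
B=np.array([.504,.126,.117]); camT=np.array([.0733,0,-.1448])
best=[]
for az in range(-180,180,15):
  for el in(40,45,50):
    for d in(.22,.26,.30):
      for up in(10,18,24):
        u=np.array([np.cos(np.radians(az)),np.sin(np.radians(az)),0]); e=np.radians(el)
        cam=B+d*(u*np.cos(e)+np.array([0,0,np.sin(e)]))
        tilt=np.radians(90-el-(up-15.4))  # tool z from vertical, towards boss (-u)
        z=-u*np.sin(tilt)+np.array([0,0,-np.cos(tilt)]); x=-u*np.cos(tilt)+np.array([0,0,np.sin(tilt)])
        T=np.c_[x,np.cross(z,x),z]; p=cam-T@camT
        tip=p+z*.017
        if tip[2]<.15: continue
        j=inverse_kinematics(p,R.from_matrix(T).as_quat())
        if j is not None: best.append((az,el,d,up,np.round(p,3),np.round(j,2)))
azs=sorted(set(b[0] for b in best)); print(azs,len(best))
for a in azs:
  b=[x for x in best if x[0]==a]; b=sorted(b,key=lambda x:x[2]+.01*abs(x[1]-45)); print(b[0])
```

```text
[-120, -105, -90, -75, -60, -45, -30, -15, 0, 15, 30, 45, 60, 75, 90, 105, 120, 135, 150] 136
(-120, 45, 0.3, 10, array([ 0.43 , -0.002,  0.18 ]), array([ 1.13,  0.39, -0.78,  2.34, -1.06,  0.7 ,  0.78]))
(-105, 45, 0.3, 10, array([ 0.466, -0.016,  0.18 ]), array([ 1.01,  0.51, -0.7 ,  2.12, -0.76,  0.87,  0.67]))
(-90, 45, 0.3, 10, array([ 0.504, -0.021,  0.18 ]), array([ 0.87,  0.62, -0.65,  1.91, -0.56,  1.06,  0.63]))
(-75, 45, 0.3, 10, array([ 0.542, -0.016,  0.18 ]), array([ 0.73,  0.72, -0.62,  1.69, -0.41,  1.26,  0.63]))
(-60, 45, 0.3, 10, array([ 0.578, -0.002,  0.18 ]), array([ 0.6 ,  0.83, -0.62,  1.49, -0.28,  1.45,  0.66]))
(-45, 45, 0.3, 10, array([0.608, 0.022, 0.18 ]), array([ 0.46,  0.92, -0.63,  1.29, -0.16,  1.64,  0.71]))
(-30, 45, 0.3, 10, array([0.632, 0.052, 0.18 ]), array([ 0.33,  1.01, -0.67,  1.12, -0.03,  1.82,  0.78]))
(-15, 45, 0.3, 18, array([0.667, 0.082, 0.173]), array([ 0.2 ,  1.04, -0.7 ,  1.  ,  0.17,  1.87,  0.9 ]))
(0, 45, 0.3, 24, array([0.689, 0.126, 0.169]), array([ 0.08,  1.06, -0.73,  0.94,  0.33,  1.89,  1.06]))
(15, 45, 0.3, 24, array([0.6
[... 332 characters left out ...]
8 ]), array([-0.67,  0.91,  0.02,  1.18,  0.3 ,  1.87,  1.93]))
(75, 45, 0.3, 10, array([0.542, 0.268, 0.18 ]), array([-0.55,  0.86, -0.38,  1.33,  0.59,  1.86,  1.85]))
(90, 45, 0.3, 10, array([0.504, 0.273, 0.18 ]), array([-0.4 ,  0.87, -0.79,  1.51,  0.85,  1.91,  1.77]))
(105, 45, 0.3, 10, array([0.466, 0.268, 0.18 ]), array([-0.34,  0.86, -0.99,  1.71,  1.  ,  1.91,  1.77]))
(120, 45, 0.3, 10, array([0.43 , 0.254, 0.18 ]), array([-0.37,  0.74, -0.99,  1.92,  1.05,  1.77,  1.84]))
(135, 45, 0.3, 10, array([0.4 , 0.23, 0.18]), array([-0.27,  0.73, -1.19,  2.13,  1.17,  1.75,  1.86]))
(150, 45, 0.3, 10, array([0.376, 0.2  , 0.18 ]), array([-0.27,  0.55, -1.18,  2.35,  1.24,  1.53,  1.94]))
```

Run:
```python
from h import *
B=np.array([.504,.126,.117]); camT=np.array([.0733,0,-.1448])
def view(az,el,d,up):
    u=np.array([np.cos(np.radians(az)),np.sin(np.radians(az)),0]); e=np.radians(el)
    cam=B+d*(u*np.cos(e)+np.array([0,0,np.sin(e)])); tilt=np.radians(90-el-(up-15.4))
    z=-u*np.sin(tilt)+np.array([0,0,-np.cos(tilt)]); x=-u*np.cos(tilt)+np.array([0,0,np.sin(tilt)])
    T=np.c_[x,np.cross(z,x),z]; return cam-T@camT, R.from_matrix(T).as_quat()
move_pose(*view(-90,45,.3,10)); a=snap('wrist','b0')
move_pose(*view(-30,45,.3,10)); b=snap('wrist','b1'); print(get_time_s())
for c in(a,b): print(proj(c,[.504,.126,.164]),proj(c,B))
can=np.zeros((600,800,3),np.uint8)
for i,t in enumerate(('b0','b1')):
    c=load(t); m=proj(c,[.504,.126,.13]).astype(int); x0,y0=m[0]-40,m[1]-30; print(t,'x0,y0',x0,y0)
    k=crop(t,x0,max(y0,0),x0+80,max(y0,0)+60,5); can[:300,i*400:i*400+400]=k[:300,:400]
# wrench crops, w0 centre and w1
for i,(t,x0,y0) in enumerate((('w0',275,55),('w1',340,50))):
    k=cv2.rotate(crop(t,x0,y0,x0+90,y0+220 if t=='w0' else y0+230,1.0),0)
    k=crop(t,x0,y0+ (80 if i==0 else 95),x0+100,y0+(80 if i==0 else 95)+75,4); can[300:600,i*400:i*400+400]=k[:300,:400]
cv2.imwrite('pics/b01.png',can)
```

```text
4.475
[320.1729874  97.5423571] [320.19636959 139.61846331]
[319.56060439  97.54028831] [319.76171044 139.71208833]
b0 x0,y0 280 99
b1 x0,y0 279 99
```

View pics/b01.png

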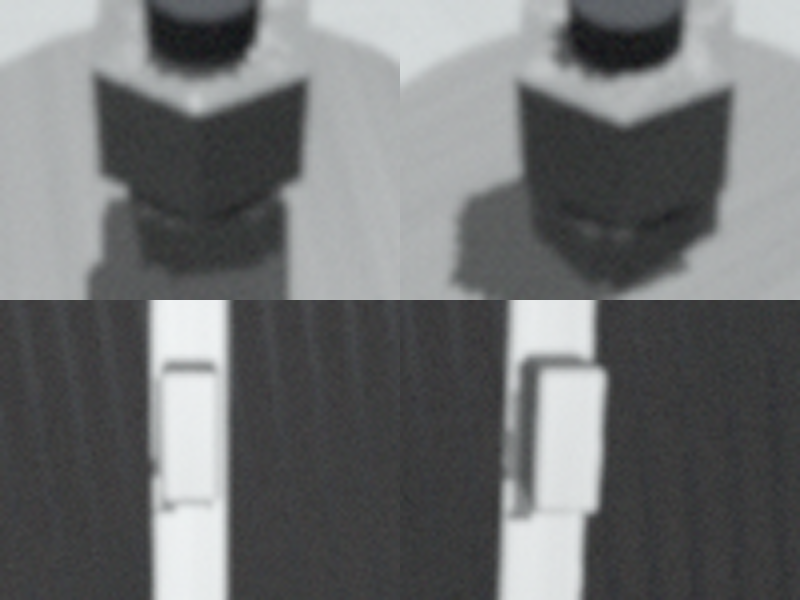

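The nut corners, boss block and lug top are all clear. In b0 the nut's near corner is at crop (197,117), and in b1 it is at (625,127). I'll triangulate those and enlarge the boss with the contrast stretched.

Run:
```python
from h import *
b0,b1,w0,w1=[load(t) for t in('b0','b1','w0','w1')]
f=lambda x0,y0,k:(lambda X,Y:(x0+(X+.5)/k-.5,y0+(Y+.5)/k-.5))
g0=f(280,99,5);g1=f(279,99,5);g1b=lambda X,Y:g1(X-400,Y)
for z in(.154,):
  for n,c,g,pts in(('b0',b0,g0,[(94,72),(197,117),(306,80)]),('b1',b1,g1b,[(519,84),(625,127),(733,84)])):
    P=[onz(c,g(*p),z) for p in pts]; print(n,np.round(P,4).tolist(),'len',np.round([np.linalg.norm(P[1]-P[0]),np.linalg.norm(P[2]-P[1])],4),'diag mid',(P[0]+P[2])/2)
    for A,Bq in((P[0],P[1]),(P[1],P[2])): print(' edge deg',np.degrees(np.arctan2(*(Bq-A)[1::-1])))
# lug top corners
h0=f(275,135,4);h1=lambda X,Y:f(340,145,4)(X-400,Y)
L0=[(163,370),(215,370),(215,501),(163,501)];L1=[(540,366),(605,368),(599,513),(534,509)]
P=[]
for a,b in zip(L0,L1):
    p,r=tri([(w0,h0(a[0],a[1]-300)),(w1,h1(b[0],b[1]-300))]); P.append(p); print('lug',np.round(p,4),np.round(r,4))
P=np.array(P); print('lugtop',P.mean(0)); Z0=[onz(w0,h0(a[0],a[1]-300),.043) for a in L0];Z1=[onz(w1,h1(a[0],a[1]-300),.043) for a in L1]
for Z in(np.array(Z0),np.array(Z1)): d=(Z[2]+Z[3]-Z[0]-Z[1])/2; print(Z.mean(0),np.linalg.norm(d),np.degrees(np.arctan2(d[1],d[0])))
can=np.zeros((600,800,3),np.uint8)
for i,(t,x0,y0) in enumerate((('b0',295,132),('b1',294,132))):
    k=crop(t,x0,y0,x0+50,y0+40,8).astype(float); k=np.clip((k-20)*2.2,0,255).astype(np.uint8); can[:320,i*400:(i+1)*400]=k
cv2.imwrite('pics/b2.png',can[:320])
```

```text
b0 [[0.4862, 0.1192, 0.154], [0.5031, 0.1085, 0.154], [0.5208, 0.1173, 0.154]] len [0.02   0.0198] diag mid [0.50349995 0.11822374 0.154     ]
 edge deg -32.46457703049571
 edge deg 26.46114888690352
b1 [[0.5054, 0.1091, 0.154], [0.5228, 0.1188, 0.154], [0.5228, 0.1391, 0.154]] len [0.0199 0.0203] diag mid [0.51411375 0.12410002 0.154     ]
 edge deg 29.270249260966953
 edge deg 89.95285302438165
lug [ 0.5169 -0.2888  0.038 ] [0.0001 0.0001]
lug [ 0.5307 -0.2872  0.0466] [0. 0.]
lug [ 0.5323 -0.3221  0.0488] [0.0001 0.0001]
lug [ 0.5182 -0.3246  0.0393] [0.0004 0.0004]
lugtop [ 0.52453064 -0.3056867   0.04317602]
[ 0.52460508 -0.30591143  0.043     ] 0.03592785534099322 -87.71800126231713
[ 0.52470472 -0.30562203  0.043     ] 0.03562402406762507 -87.06302227946301
```

View pics/b2.png

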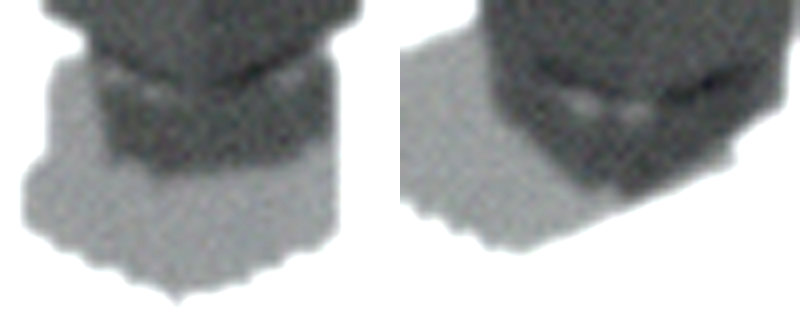

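Run:
```python
from h import *
b0,b1=load('b0'),load('b1')
C=np.array([.5044,.129])
for n,c,x0,off,pts in(('b0',b0,295,0,[(110,155),(155,180),(250,168),(300,157),(332,140)]),('b1',b1,294,400,[(490,100),(530,145),(580,187),(622,196),(690,168),(735,140)])):
  for X,Y in pts:
    p=onz(c,(x0+(X-off+.5)/8-.5,132+(Y+.5)/8-.5),.110); print(n,(X,Y),np.round((p[:2]-C)*1000,1))
```

```text
b0 (110, 155) [-11.4 -10.6]
b0 (155, 180) [ -6.2 -14.5]
b0 (250, 168) [  4.8 -12.7]
b0 (300, 157) [ 10.6 -10.9]
b0 (332, 140) [14.4 -8.2]
b1 (490, 100) [ -8.6 -14.6]
b1 (530, 145) [  0.1 -14. ]
b1 (580, 187) [  8.7 -12.2]
b1 (622, 196) [12.3 -8.7]
b1 (690, 168) [12.5  0.3]
b1 (735, 140) [11.3  7.1]
```

Measurements so far:

| Item | Measured | Check |
|---|---|---|
| Lug top | (0.5246, −0.3057, 0.043), handle at −87.4° | expected height 0.043 ✓ |
| Boss centre | about (0.5045, 0.128) | – |
| Boss +x | about −82° | implied spindle about −0.29, in range ✓ |
| Nut flat normals | 28.4° − 90° = −61.6°, repeating every 60° | – |

Next I'll grasp the wrench, carry it over and touch the disc.

Run:
```python
from h import *
L=np.array([.5246,-.3057])
move_pose([*L,.22],q(92.6)); move_l([*L,.08],v=.25); 
print('g',move_l([*L,.034],v=.08,guard=8)); gripper_close(); print(get_opening(),get_grip_force(),get_position(),get_time_s())
p=get_position(); move_l([p[0],p[1],.09],v=.15); move_l([p[0],p[1],.23],v=.3)
print(get_opening(),get_wrist_force())
C=np.array([.5045,.128]); a=np.radians(-82); d=np.array([np.cos(a),np.sin(a)])
P=C+d*.150
print(inverse_kinematics([*P,.20],q(98)))
move_pose([*P,.20],q(98)); move_l([*P,.150],v=.15)
print('touch',move_l([*P,.134],v=.03,guard=4),get_position(),get_wrist_force(),get_time_s())
```

```text
g False
0.015999403337684875 29.999979436397552 [ 0.52473226 -0.30567652  0.03399272] 8.4083
0.015914420112836395 [ 0.80310544  0.7424661  -3.06264719]
[ 0.44075564  0.34329147 -0.62983639  1.91830298  0.24506389  0.95644357
 -0.16428801]
touch True [ 0.52569833 -0.02113991  0.13870914] [ 0.67324297 -0.91574324  1.19301593] 11.5667
```

Run:
```python
from h import *
p=get_position(); move_l([p[0],p[1],.1415],v=.05)
c=snap('wrist','j0'); print(get_position(),proj(c,[.5045,.128,.164]),proj(c,[.5045,.128,.115]))
cv2.imwrite('pics/j0c.png',crop('j0',220,0,420,150,4))
```

```text
[ 0.52536302 -0.02107426  0.14133757] [ 320.47564882 -149.34852529] [320.70805736 -65.77364334]
```

View pics/j0c.png

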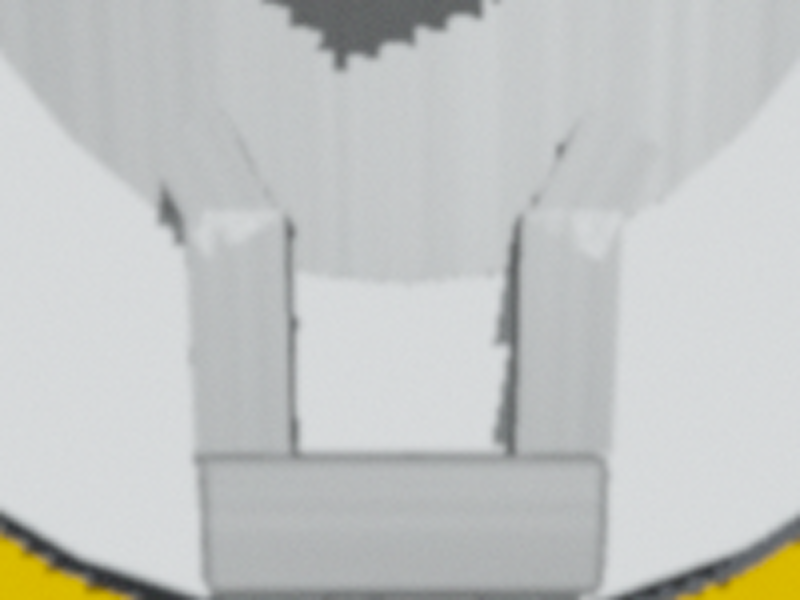

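The jaws point straight at the axis: throat centre is at crop column 403 and the disc's symmetry column is about 400. I'll slide on.

Run:
```python
from h import *
C=np.array([.5045,.128]); a=np.radians(-82); d=np.array([np.cos(a),np.sin(a)]); n=np.array([-d[1],d[0]])
def st(t): p=get_position(); print(t,'r',(p[:2]-C)@d,'lat',(p[:2]-C)@n,p[2],np.round(get_wrist_force(),1),np.round(get_torque(),2),get_time_s())
st('0')
g=move_l([*(C+d*.100),.1412],v=.08,guard=15); st(g)
if not g:
  g=move_l([*(C+d*.080),.1412],v=.03,guard=12); st(g)
snap('wrist','j1')
```

```text
0 r 0.15052704894511698 lat -8.714292067763321e-05 0.14133756542501466 [-0.4 -0.3 -4.6] [-0.09 -0.08  0.08] 11.8667
False r 0.10030646694193412 lat -8.798947250849773e-06 0.14116594640468189 [ 0.6  0.2 -3.6] [-0.   -0.09 -0.  ] 12.65
True r 0.08427470422001757 lat -0.0007229502603633507 0.1407589023629877 [ 0.3  0.4 -3.5] [ 0.02 -0.1  -0.05] 13.2417
```

Run:
```python
from h import *
d0=np.radians(-82); d=np.array([np.cos(d0),np.sin(d0)])
C=get_position()[:2]-d*.0865; print('Ceff',C)
def go(deg,v,g,z=.1405):
    a=np.radians(deg); return move_l([*(C+.0872*np.array([np.cos(a),np.sin(a)])),z],q(deg+180),v=v,guard=g)
for deg in(-86,-90,-94):
    if go(deg,.06,20): print('early',deg); break
    print(deg,np.round(get_wrist_force(),1),np.round(get_torque(),2))
else:
    for deg in np.arange(-95,-104,-1.):
        g=go(deg,.03,6); x=R.from_quat(get_orientation()).as_matrix()[:,0]
        f=get_wrist_force(); print(deg,g,np.round(f,1),np.round(get_torque(),2),np.degrees(np.arctan2(-x[1],-x[0])))
        if g: break
print(get_position(),get_time_s()); snap('wrist','j2'); snap('side','s2')
```

```text
Ceff [0.50318294 0.13007011]
-86 [ 1.8 -1.1 -3.8] [-0.35 -0.54 -0.17]
-90 [ 1.8 -1.  -4.2] [-0.16 -0.33 -0.11]
-94 [ 1.6 -1.5 -4. ] [-0.32 -0.58 -0.18]
-95.0 False [ 4.9 -1.1 -4.2] [-0.26 -0.76 -0.27] -94.94839708351579
-96.0 False [ 2.1 -1.7 -2.2] [-0.23 -0.83 -0.23] -95.99788890954153
-97.0 False [ 3.1 -0.8 -2.7] [-0.31 -0.86 -0.27] -97.01167634252846
-98.0 False [ 3.2 -1.6 -2.3] [-0.38 -0.92 -0.31] -98.0166916367002
-99.0 False [ 7.8 -3.  -5.8] [-0.55 -1.79  0.45] -98.92885572815474
-100.0 False [ 9.8 -2.6 -6.3] [-0.78 -2.59  0.64] -99.9028950346635
-101.0 False [13.  -4.9 -8. ] [-0.89 -3.29  0.72] -100.91592257414977
-102.0 False [ 16.4  -4.1 -10.5] [-1.02 -4.04  0.73] -101.92883704663662
-103.0 False [ 19.5  -5.7 -13.8] [-1.22 -4.79  0.69] -102.94187820461025
[0.48968414 0.04420801 0.14187175] 16.2917
```

The post contact began at about −98.6°, as predicted, and I pushed a little past it. I'll back off to light contact, seat the wrench on the disc and look before releasing.

Run:
```python
from h import *
C=np.array([.50318,.13007])
def go(deg,v,g,z=.1400):
    a=np.radians(deg); return move_l([*(C+.0872*np.array([np.cos(a),np.sin(a)])),z],q(deg+180),v=v,guard=g)
go(-99,.05,None); print(np.round(get_wrist_force(),1),np.round(get_torque(),2),get_position())
go(-99,.02,5,.1385); print(np.round(get_wrist_force(),1),get_position(),get_opening())
let_go(); p=get_position(); move_l([p[0],p[1],.21],v=.25)
a=np.radians(-99); d=np.array([np.cos(a),np.sin(a)])
move_pose([*(p[:2]+.03*d),.27],q(81)); print(get_time_s())
c=snap('wrist','r0'); 
for n,P in dict(lug=[*p[:2],.149],stud=[*C,.164],post=[.461,-.041,.14]).items(): print(n,proj(c,P))
cv2.imwrite('pics/r0c.png',cv2.resize(c['pixels'][:350,170:470,::-1],None,fx=1.7,fy=1.7,interpolation=cv2.INTER_CUBIC))
```

```text
[ 6.9 -2.4 -4.6] [-0.6  -1.73  0.31] [0.49052952 0.04379688 0.14026284]
[ 4.1 -3.4  7.1] [0.49083539 0.04395378 0.13996785] 0.015788527542919765
18.9
lug [321.13224269 161.97885779]
stud [321.12614119  45.18514303]
post [305.31727151 254.03151366]
```

View pics/r0c.png

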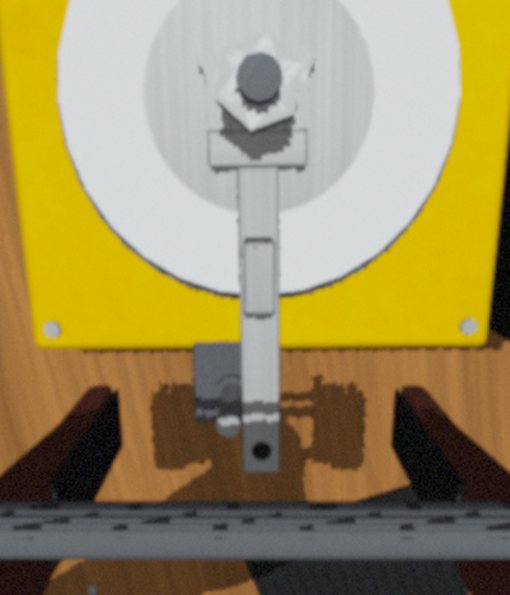

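The wrench is fully on, with its handle against the post at crop (230,420), and the lug is within about 1 px of the prediction. The nut has turned with the disc, so its flat normals should now be near 41.8°. I'll grip it at tool yaw 131.8° and turn with joint 7.

Run:
```python
from h import *
C=np.array([.504,.1298])
move_pose([*C,.23],q(131.8)); move_l([*C,.180],v=.2); print('g',move_l([*C,.1505],v=.1,guard=10))
gripper_close(); print(get_opening(),get_grip_force(),np.round(get_joint_positions(),2),np.round(get_wrist_force(),1),get_time_s())
T0=get_torque()[2]; j=np.array(get_joint_positions()); s=j[6]; hits=0
for k in range(1,16):
    t=s-.14*k
    if t<-2.85: break
    j[6]=t; move_joints(j); tz=get_torque()[2]-T0
    print(round(.14*k,2),round(s-get_joint_positions()[6],3),'tz',round(tz,2),'op',round(get_opening()*1000,2),np.round(get_wrist_force(),1),round(get_time_s(),1))
    if abs(tz)>.45: hits+=1
    if hits>=1 and k>5: break
```

```text
g False
0.03550884463164224 29.928855830803514 [ 0.21  0.43 -0.71  1.97  0.36  0.87  0.03] [-0.8 -0.6  1.8] 21.225
0.14 0.137 tz 0.02 op 35.97 [-0.6 -0.1  1.3] 21.5
0.28 0.274 tz 0.03 op 35.59 [ 0.3 -0.7 -0.9] 21.7
0.42 0.413 tz -0.04 op 35.86 [ 0.9 -0.3 -0.6] 22.0
0.56 0.553 tz 0.03 op 35.55 [ 2.4  1.3 -2.1] 22.3
0.7 0.692 tz 0.04 op 36.15 [ 1.5  1.2 -1.6] 22.5
0.84 0.832 tz 0.02 op 35.75 [ 3.1  1.3 -2.4] 22.8
0.98 0.972 tz 0.06 op 35.9 [ 4.9  1.  -4. ] 23.0
1.12 1.114 tz -0.04 op 35.67 [ 4.7  0.4 -4.7] 23.3
1.26 1.254 tz 0.07 op 35.82 [ 5.6  0.7 -5.9] 23.6
1.4 1.394 tz 0.02 op 35.97 [ 6.1  0.5 -5.4] 23.8
1.54 1.534 tz 0.02 op 35.51 [ 5.7  1.  -4.8] 24.1
1.68 1.674 tz 0.04 op 35.97 [ 6.   0.5 -4.4] 24.3
1.82 1.814 tz 0.01 op 35.89 [ 5.1  0.6 -4.5] 24.6
1.96 1.952 tz 0.67 op 36.39 [ 3.2 -1.3  0.2] 24.8
```

Run:
```python
from h import *
j=np.array(get_joint_positions()); s=j[6]
for k in(1,2,3):
    j[6]=s-.05*k; move_joints(j); print(round(s-get_joint_positions()[6],3),'tz',round(get_torque()[2],2),'op',round(get_opening()*1000,2),np.round(get_wrist_force(),1))
let_go(); p=get_position(); move_l([p[0],p[1],.22],v=.25)
L=np.array([.4908,.0440]); a=np.radians(-99); d=np.array([np.cos(a),np.sin(a)])
move_pose([*(L+.03*d),.27],q(81)); c=snap('wrist','r1'); print(get_time_s())
cv2.imwrite('pics/r1c.png',cv2.resize(c['pixels'][:350,170:470,::-1],None,fx=1.7,fy=1.7,interpolation=cv2.INTER_CUBIC))
```

```text
0.044 tz 1.16 op 36.88 [ 2.7 -1.8  2.6]
0.096 tz 1.06 op 37.83 [-0.3 -2.2  2.3]
0.147 tz 0.93 op 38.6 [ 1.2 -1.5  2.6]
28.2667
```

View pics/r1c.png

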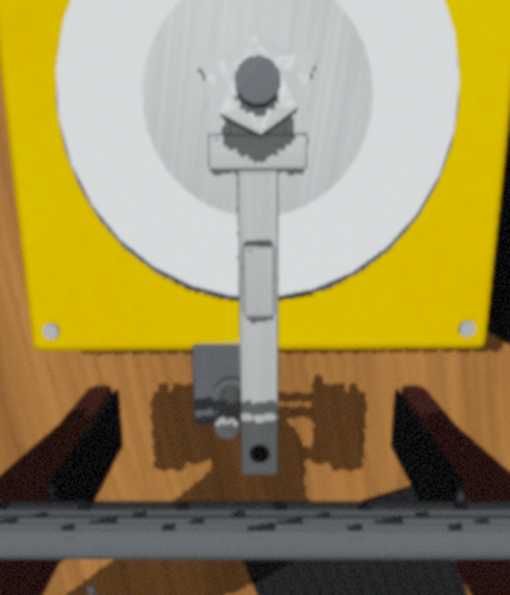

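The nut's corner has turned to just right of straight down, at crop (260,133), the torque showed the stop, and the wrench hasn't moved. I'll take the wrench off and lay it back.

Run:
```python
from h import *
L=np.array([.4908,.0440]); C=np.array([.504,.1298])
def st(t): print(t,np.round(get_position(),4),np.round(get_wrist_force(),1),np.round(get_torque(),2),round(get_opening(),4),round(get_time_s(),1))
move_pose([*L,.20],q(81.4)); print(move_l([*L,.140],v=.15,guard=10)); gripper_close(); st('grip')
p=get_position(); r=np.linalg.norm(p[:2]-C)
a0=np.arctan2(*(p[:2]-C)[::-1]); a=a0+np.radians(1.0); P=C+r*np.array([np.cos(a),np.sin(a)])
move_l([*P,p[2]+.0015],q(82.4),v=.02); st('back')
b=np.radians(-97.6); d=np.array([np.cos(b),np.sin(b)])
g=move_l([*(P+d*.035),p[2]+.0015],v=.06,guard=20); st(g)
if not g:
    g=move_l([*(P+d*.08),p[2]+.0015],v=.08,guard=20); st(g)
    if not g:
        z=get_position(); move_l([z[0],z[1],.24],v=.2); st('up')
```

```text
False
grip [0.4912 0.044  0.14  ] [ 2.2  0.1 -3.1] [-0.08 -0.64 -0.05] 0.016 30.3
back [0.4925 0.044  0.1412] [ 2.8  1.5 -8.4] [ 0.2  -0.7  -0.16] 0.0156 30.6
False [0.4881 0.0091 0.1416] [ 0.1 -0.5 -2.9] [-0.   -0.02 -0.03] 0.0156 31.3
False [ 0.4848 -0.0359  0.1426] [ 6.   0.9 -3.9] [ 0.14 -1.42  0.03] 0.0159 32.0
up [ 0.484  -0.0367  0.2389] [-0.6 -0.5 -3.1] [-0.05 -0.05  0.  ] 0.0158 32.7
```

Run:
```python
from h import *
P=[.528,-.313]
move_pose([*P,.20],q(92.6)); move_l([*P,.06],v=.2); print(move_l([*P,.0325],v=.03,guard=4),get_position(),get_wrist_force())
let_go(); p=get_position(); move_l([p[0],p[1],.10],v=.15); move_l([*p[:2],.24],v=.3)
move_l([p[0]-.06,p[1],.24],v=.25)
c=snap('wrist','f1'); t=snap('top','f0'); print(get_time_s())
a=cv2.resize(c['pixels'][:,:,::-1],(480,300)); b=cv2.resize(t['pixels'][60:320,130:530,::-1],(480,300),interpolation=cv2.INTER_CUBIC)
cv2.imwrite('pics/f.png',np.vstack([a,b]))
```

```text
True [ 0.52774932 -0.31305318  0.03407826] [-1.32505937 -0.68273986  4.5020598 ]
38.3167
```

View pics/f.png

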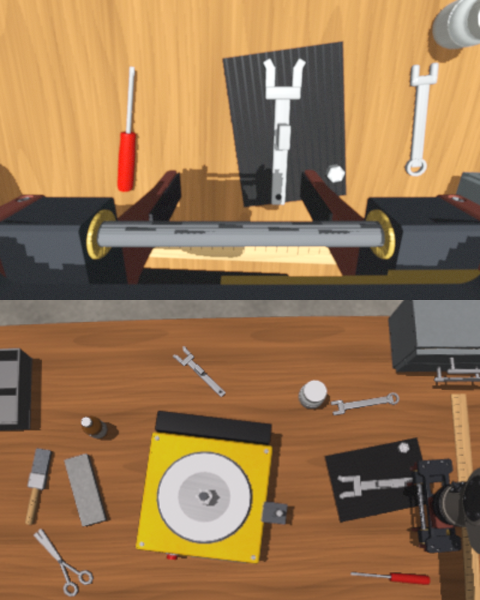

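The wrench lies flat on the mat, with its jaws at about (285,75) and its lug at about (284,135) in the upper view. The bystanders look unmoved, so I'm handing in.

```bash
python3 -c "
from h import *
print(hand_in(),get_time_s())"
```

```text
the job is handed in; nothing more can be done
the job is handed in; nothing more can be done
```

The job is done and handed in at about 38 s of robot time: the locknut was turned clockwise to its stop with the wrench held against the post, the wrench is back flat on the mat, and nothing else on the bench appears to have moved.

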